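Clip the pull tag on the drawer's D-ring and open the drawer with it

ROBOT

A 7-joint arm with a two-finger parallel gripper is mounted at the origin on the work surface. World frame = base frame: x ahead of the robot, y to its left, z up, the work surface at z = 0. Lengths are in m, angles in rad, forces in N, time in s.
With the tool pointing down it reaches from about 0.4 to 0.925 m from the base axis. Payload 4.1 kg.
Tool frame: the origin (TCP) lies on the centre line of the jaws, within the pads' length; the fingertips stand 25 mm ahead of it and the grasp point (between the pads) lies 6 mm ahead of it (tip_extent is the distance from the TCP to the fingertips, in m); z points along the fingers, x is the direction in which the jaws open and shut, and the axes are right-handed (so a half turn about z gives the same grasp; the last joint's range is limited). The gripper opens to 85 mm and grips with 20 to 120 N. Pads are 22 mm wide; open, the fingers measure 114 mm over their backs; the gripper's body (76 mm by 85 mm) begins 54 mm behind the grasp point. The pads swing forward as they close: fully open they stand 13 mm farther back than shut.
Start: joints at [-1.278, 0.398, 0.045, 1.537, -0.019, 1.207, -0.051], TCP at [0.248, 0.601, 0.256] pointing down, gripper open.
Joint ranges: [-2.82, 2.82], [-0.49, 2.23], [-1.37, 1.46], [0, 2.46], [-1.36, 4.5], [0.23, 2], [-2.94, 2.94]. Speed limits (rad/s): [2.57, 2.57, 3.14, 3.14, 3.14, 3.14, 3.14].

INTERFACE

Orientations are given as a unit quaternion [w, x, y, z].
In Python, from cell import state, snapshot, close_job, tip_extent gives the robot as it stands.
- The arm moves only by the tool servo_tool, never from a script. Its argument "steps" is a list of rows, each a list of 2 entries, a list of its own where there are three numbers: the shift along the world's x, y, z in cm, then the turn, a rotation vector about the world's x, y, z in rad. In form: [[[tx, ty, tz], [rx, ry, rz]], ...]. A call has 1 to 10 rows; each row shifts and turns the commanded pose from where the row before left it; what a row does not reach is not made up. A row lasts 1/10 s, in which the tool goes at most 50 mm and 8.59 degrees, less where a joint would pass 70% of its speed; a pose out of reach is approached as far as the arm can. A call with a gripper value outside its range is refused whole. "jaw" is the closure, from -1 (fully open) to 1 (shut), set as the call begins (left out, the last holds). The fingers move at their own pace and stop on an object; "grip_force" is the grip in N (left out, the last holds). Time passes only in rows, so rows that do not move let the fingers close. It gives the time, the measured TCP pose, the force and the opening at its end, in the units of the state.
- state(): the state, without advancing time (a new reading comes with each control period).
- snapshot(name): name is "side" or "top" or "wrist"; returns a dict with "frame" (420x560x3 uint8, red, green, blue), "fovy" (degrees; the focal length in pixels is half the picture's height over the tangent of half this angle, whatever the lens; pixels are square), "cx", "cy" (the principal point, pixels), "xyz" and "orientation" of the camera in the world; the wrist camera has in their place "mount" (4x4, takes a point from camera to tool coordinates, whose origin is the TCP and whose axes are the tool frame's). Camera axes: x right, y down, z forward; pixel columns grow to the right and rows downward; lengths in m; the calibration is good to about 2 mm. The wrist camera is an equidistant fisheye: a pixel r from the principal point sees the ray r / f radians off the axis. A picture is of the moment at which its call begins: read the wrist's pose just before it. There is no depth.
- close_job(): hands the job in, once; it reports no verdict.
The state is a dict: "time_s": time; "qpos": joint angles; "joint_velocities": joint speeds; "joint_efforts": joint torques, N m; "eef_pos": TCP position; "tcp_rot": TCP orientation; "force": force on the tool from outside, world axes, zero at the start; "moment": the same for the moment, N m; "grip_width": opening from 0.0 (shut) to 1.0 (fully open).
Only numpy, scipy, OpenCV 4.12 (cv2) and the standard library are available. Lean on these libraries where they do the work, as an engineer would, in place of code of your own. Each camera call takes 0.05 s, during which the arm holds its last target. There are 200 camera calls.

TASK

The drawer of the black cube has only a small D-ring, so give it a pull: take the pull tag by its grip block, press the sprung gate of its snap hook sideways against the D-ring until the ring is inside and the gate snaps shut, then pull the drawer out by the tag until it is about 80 mm open. Go by feel, gently: never load the ring with more than about 10 newtons, pull on the tag only and never on the drawer or ring with the gripper, and leave the tin, cup and ball alone. Finally let go of the tag, leaving it clipped on the ring with the gate shut and the drawer still open.

Things in the scene. Friction and masses are not known exactly. Their poses are not given: they have to be found in the camera images.
- tag_grip (a point): Centre of the pull tag's grip block, 60 (x) x 30 (y) x 24 (z) mm, grey, ribbed; a steel snap hook sticks out of its +x end. The tag (about 120 g) lies flat and loose on the counter, on the left or right. x runs along the tag to the hook, z up. The hook is a flat loop of 8 mm round bar in the block's mid-height plane (z = 0 here): outer x 39 to 94 mm, outer y -20 to +20 mm.
- gate (a joint): Gate of the snap hook: dark steel 5 mm round bar, 28 mm long, hinged at x = 45, y = +16 mm from tag_grip. 0 rad = shut, grows to 1.25 as it swings into the loop (to -y and back); it opens inwards only. A light spring shuts it: pressing it open near its free end takes about 1 to 3 N, much less than contact with the hook's solid parts.
- ring_pivot (a point): Pivot of the steel D-ring, 42 mm above the counter, 6 mm in front of the drawer's front panel; moves with the drawer, not with the ring. x points into the cube, away from the robot, y left, z up. The ring is 6 mm bar: its upright part stands 50 mm out from here (to -x), straight from 20 mm below to 20 mm above; two arms, 30 mm above and below, run back to the pivot.
- drawer (a joint): The single drawer of the black plastic cube: 0 m = shut, grows as the drawer slides out towards the robot (-x of ring_pivot), stop at 0.11 m. At the start up to 15 mm ajar. Sliding friction about 2 N; it stays where it is left.
- tin: Round stainless steel pin tin, diameter 88 mm, 62 mm high, loose; origin at the centre of its underside. To be left alone.
- cup: Mint ceramic cup, rim diameter 80 mm, 90 mm high, loose; origin at the centre of its underside. To be left alone.
- ball: Purple knobbly silicone dryer ball with a small flat foot, diameter about 70 mm, loose; origin at the centre of its underside. To be left alone.
- tag: The whole pull tag; origin at the centre of the grip block's underside, same axes as tag_grip. Inside, the hook's loop is open from x = 47 to 86 mm and y = -12 to +12 mm. Its mouth is on the +y side, x = 45 to 73 mm, shut by the gate; the nose runs on from x = 73 mm along y = +16 mm to the rounded end (bow) at x = 86 to 94 mm.
- mouth (a point): Point on the shut gate's centre line (66, +16, 0 mm from tag_grip, same axes) where the ring's bar should enter, moving to -y in this frame (4 mm farther back or 3 mm farther forward still works). The bar is past the gate when its centre is 20 to 23 mm deep; at 25 mm it meets the hook's hard back bar.
- cube: Black cube, fixed, 150 x 150 mm, 110 mm high; origin under its centre, x away from the robot; carries drawer and D-ring. The ring swivels stiffly about the upright axis at ring_pivot (it stays put under 12 N) and leans to either side by up to 0.7 rad. The lean is not reported: the upright bar may be up to 32 mm left or right, and is then up to 12 mm nearer the drawer; find it by feel or sight.
There are look-alikes about, which are no part of the job. What is shaped like the tag but brown or green is not meant.

How it is judged:
By the outcome, as a careful person would: the job done as asked, in the order asked, and still so for the second after the job is handed in, with the robot touching nothing.
It also fails if it takes over 61 s, if anything falls off the work surface, if the arm or the gripper's body presses on something with over 40 N, if the wrist force passes 120 N, or if a joint passes its speed limit or range.

## Working session

There is one attempt and no reset: what is moved stays moved. The work goes in short steps, Python scripts to look and compute and a tool call to move; the robot and the scene stay as the last step left them, time stands still between calls to the robot, and variables do not carry over. Pictures are saved under pics/ and viewed, about 8 in all and at most 12, crops included, and the job is handed in when it is done.

Besides the shell and the picture viewer there is one more tool, called after "Call:" in YAML: its name, and indented under it one key for each argument. servo_tool: Moves the arm, as the interface text tells. Its arguments: {"type":"object","properties":{"steps":{"type":"array"},"jaw":{"type":"number"},"grip_force":{"type":"number"}},"required":["steps"]}

```bash
mkdir -p pics; ls
cat > h.py <<'E'
import numpy as np, cv2, json
from scipy.spatial.transform import Rotation as R
from cell import state, snapshot, close_job, tip_extent
def take(n,fn):
    s=state(); d=snapshot(n); cv2.imwrite('pics/'+fn+'.png',d['frame'][:,:,::-1])
    m={k:np.array(v).tolist() for k,v in d.items() if k!='frame'}
    m['eef']=np.array(s['eef_pos']).tolist(); m['rot']=np.array(s['tcp_rot']).tolist(); m['name']=n
    json.dump(m,open('pics/'+fn+'.json','w')); return d,s
def quat(q): return R.from_quat(np.roll(q,-1)) # wxyz
def cam(fn):
    m=json.load(open('pics/'+fn+'.json')); f=210/np.tan(np.radians(m['fovy'])/2)
    if m['name']=='wrist':
        M=np.array(m['mount']); T=quat(m['rot']).as_matrix()
        return T@M[:3,:3], T@M[:3,3]+np.array(m['eef']), f,m
    o=np.array(m['orientation']); Rm=quat(o).as_matrix() if o.size==4 else o.reshape(3,3)
    return Rm,np.array(m['xyz']),f,m
def ray(fn,u,v):
    Rm,p,f,m=cam(fn); a=np.array([u-m['cx'],v-m['cy']])
    if m['name']=='wrist':
        r=np.linalg.norm(a)+1e-9; th=r/f; d=np.array([*(a/r*np.sin(th)),np.cos(th)])
    else: d=np.array([*(a/f),1])
    return p,Rm@d
def at(fn,u,v,z):
    p,d=ray(fn,u,v); return p+d*(z-p[2])/d[2]
def proj(fn,X):
    Rm,p,f,m=cam(fn); c=Rm.T@(np.array(X)-p)
    if m['name']=='wrist':
        rr=np.hypot(c[0],c[1]); th=np.arctan2(rr,c[2]); a=c[:2]/(rr+1e-9)*th*f
    else: a=c[:2]/c[2]*f
    return a+[m['cx'],m['cy']]
def tri(*obs):
    A=np.zeros((3,3));b=np.zeros(3)
    for fn,u,v in obs:
        p,d=ray(fn,u,v); d=d/np.linalg.norm(d);P=np.eye(3)-np.outer(d,d);A+=P;b+=P@p
    return np.linalg.solve(A,b)
def crop(fn,x0,y0,x1,y1,k,out):
    i=cv2.imread('pics/'+fn+'.png')[y0:y1,x0:x1]; cv2.imwrite('pics/'+out+'.png',cv2.resize(i,None,fx=k,fy=k,interpolation=cv2.INTER_CUBIC))
E
python3 - <<'E'
from h import *
for n in('top','side','wrist'):
    take(n,n+'0')
    print(open('pics/'+n+'0.json').read())
print(state())
a=cv2.imread('pics/top0.png');b=cv2.imread('pics/side0.png')
E
```

```text
pics
{"fovy": 52.20481950888022, "cx": 282.28588979733246, "cy": 212.4805665128435, "xyz": [0.4323359731411036, 0.07796961083850718, 1.313997444938002], "orientation": [-0.019393495208785597, 0.7094413750331795, -0.7039184547092913, 0.028559356685712134], "eef": [0.24797923216387457, 0.6001881175755552, 0.2552444586634553], "rot": [0.0006211833984770416, 0.8311969626763329, 0.5559771775583677, -0.000775501808766176], "name": "top"}
{"fovy": 42.54213319299531, "cx": 276.1206906868067, "cy": 212.294249666665, "xyz": [0.23868441698506562, 1.190542099216975, 1.248765203696982], "orientation": [0.0508705131956593, -0.09936629787127016, 0.9186718979892081, -0.37892014142754993], "eef": [0.24798196939844977, 0.6002167043420246, 0.25528763253852527], "rot": [0.000581318965702907, 0.8312013614468485, 0.5559706705186699, -0.0007565184638602441], "name": "side"}
{"fovy": 65.70646984690485, "cx": 283.2123830974929, "cy": 208.25138845876512, "mount": [[0.9999999034591703, 0.00012943872120279418, 0.0004199134034646573, 0.0012958919799711532], [-0.00023977943311729352, 0.9615523391234403, 0.2746216
[... 332 characters left out ...]
time_s': 0.15, 'qpos': array([-1.27799771,  0.39903565,  0.04503743,  1.53757973, -0.01869797,
        1.20691214, -0.05068813]), 'joint_velocities': array([ 0.00092333, -0.00376138,  0.00090024, -0.00335886,  0.00024519,
        0.00088108, -0.00083465]), 'joint_efforts': array([ 2.36402455e-03, -4.75560558e+01,  1.36681806e+00, -2.54510808e+01,
        1.17762867e-02,  6.51737588e-03, -7.32894705e-07]), 'eef_pos': array([0.24800319, 0.60034633, 0.25549812]), 'tcp_rot': array([ 4.64005514e-04,  8.31183950e-01,  5.55997004e-01, -5.97831090e-04]), 'force': array([-0.34602632,  0.80030855, -0.28165325]), 'moment': array([-0.04977287, -0.01999097, -0.04958346]), 'grip_width': 1.001605646267288}
```

View pics/top0.png

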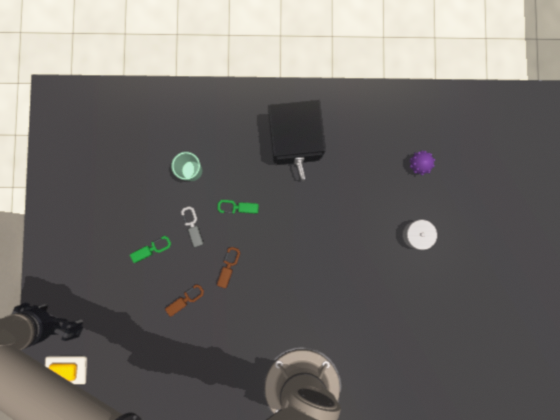

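View pics/side0.png

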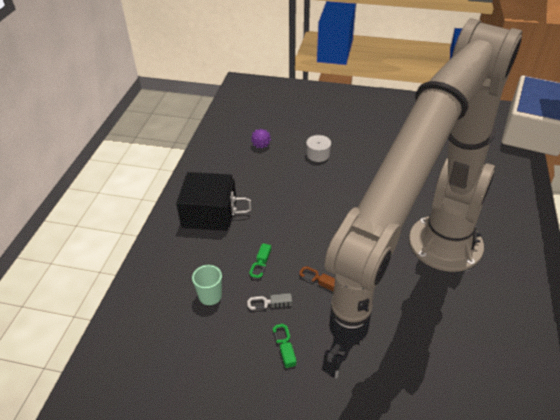

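Top view: the grey tag has its block at (195,236) and its hook at (189,216). The cube is at (297,130) and the ring leans to (301,172). The look-alikes are green at (248,208) and (142,255), and brown at (225,278) and (178,307). The grey one is mine, so I'll check it in one close composite crop.

Run:
```python
from h import *
def c(fn,x,y):
    return cv2.resize(cv2.imread('pics/'+fn+'.png')[y:y+50,x:x+66],None,fx=6,fy=6,interpolation=cv2.INTER_CUBIC)
a=np.vstack([np.hstack([c('top0',165,200),c('top0',265,145)]),np.hstack([c('side0',238,275),c('side0',205,175)])])
cv2.imwrite('pics/c1.png',a)
for u,v in((195,236),(189,216)): print(at('top0',u,v,.012))
```

```text
[0.44735297 0.32497927 0.012     ]
[0.50781169 0.34441857 0.012     ]
```

View pics/c1.png

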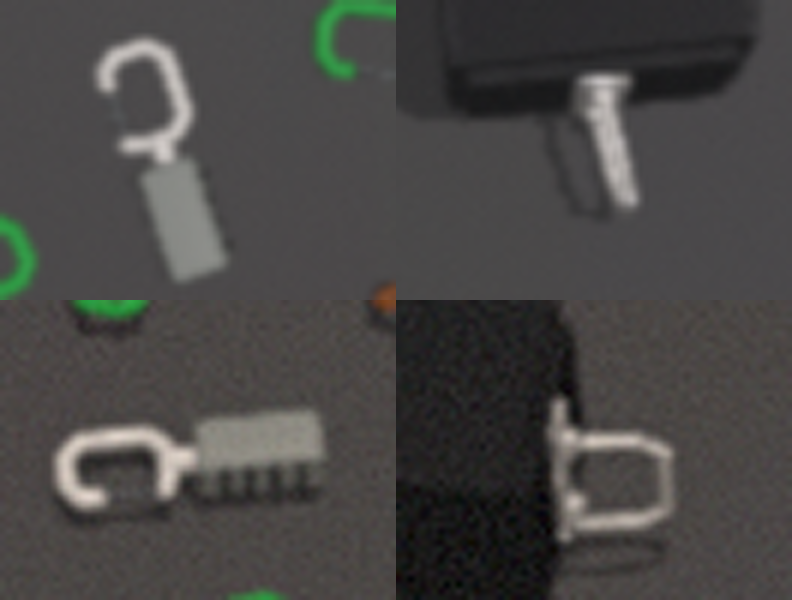

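Run:
```python
from h import *
T=lambda a,b:('top0',165+a/6-.42,200+b/6-.42)
T2=lambda a,b:('top0',265+(a-396)/6-.42,145+b/6-.42)
S=lambda a,b:('side0',238+a/6-.42,275+(b-300)/6-.42)
S2=lambda a,b:('side0',205+(a-396)/6-.42,175+(b-300)/6-.42)
c=[at(*T(*p),.024) for p in((142,175),(188,160),(227,262),(178,283))]
ce=np.mean(c,0);print('tag',ce,[np.linalg.norm(c[i]-c[i-1]) for i in range(4)])
d=(c[0]+c[1]-c[2]-c[3]);print('yaw block',np.arctan2(d[1],d[0]))
bow=at(*T(142,44),.012);print('bow',bow,np.linalg.norm((bow-ce)[:2]),np.arctan2(*(bow-ce)[1::-1]))
s=[at(*S(*p),.024) for p in((195,418),(318,408),(322,452),(200,465))]
print('side tag',np.mean(s,0))
e=[at('top0',u,v,.11) for u,v in((269,105),(320,101),(325,153),(272,161))];print('cube',np.round(e,3))
for a,b in((0,1),(3,2)):
    dd=e[b]-e[a];print('cube yaw',np.arctan2(dd[0],-dd[1]))
for a,b in((0,3),(1,2)):
    dd=e[a]-e[b];print('cube yaw',np.arctan2(dd[1],dd[0]))
print('ring top corner',tri(T2(624,190),S2(660,450)),'ring bottom',at(*T2(630,203),.014),at(*S2(665,518),.014))
print('bar mid',tri(T2(627,196),S2(669,482)))
print('pivot top', at(*T2(604,85),.075),'pivot side top',at(*S2(567,437),.072))
```

```text
tag [0.44651607 0.32208266 0.024     ] [np.float64(0.05699811722059063), np.float64(0.02404561525526879), np.float64(0.05473736800568913), np.float64(0.026403325083571957)]
yaw block 0.3622009681330014
bow [0.53544941 0.34731169 0.012     ] 0.09244265257137457 0.2764221974753822
side tag [0.44477029 0.32477958 0.024     ]
cube [[ 0.822  0.103  0.11 ]
 [ 0.836 -0.043  0.11 ]
 [ 0.685 -0.058  0.11 ]
 [ 0.66   0.093  0.11 ]]
cube yaw 0.09146666440828942
cube yaw 0.16125423499213176
cube yaw 0.06194551898392371
cube yaw 0.09556440860772823
ring top corner [0.62254551 0.00268056 0.06263856] ring bottom [ 0.62569826 -0.00293426  0.014     ] [0.61949882 0.0048775  0.014     ]
bar mid [ 0.6217969  -0.00071132  0.03611439]
pivot top [0.67445758 0.01377346 0.075     ] pivot side top [0.66801216 0.01233013 0.072     ]
```

Close crop: a grey ribbed block with a steel hook and the gate on its left (+y). The tag is at about (0.446, 0.323), yaw 0.29. The ring bar is at about (0.622, 0.000) and the pivot at about (0.671, 0.013), 51 mm apart as it should be. Moving above the tag.

Call:
servo_tool:
  steps:
    - [[2, -2.8, -1.1], [0, 0, 0.068]]
    - [[2, -2.8, -1.1], [0, 0, 0.068]]
    - [[2, -2.8, -1.1], [0, 0, 0.068]]
    - [[2, -2.8, -1.1], [0, 0, 0.068]]
    - [[2, -2.8, -1.1], [0, 0, 0.068]]
    - [[2, -2.8, -1.1], [0, 0, 0.068]]
    - [[2, -2.8, -1.1], [0, 0, 0.068]]
    - [[2, -2.8, -1.1], [0, 0, 0.068]]
    - [[2, -2.8, -1.1], [0, 0, 0.068]]
    - [[1.8, -2.5, -1.1], [0, 0, 0.068]]
  jaw: -0.4
  grip_force: 50

```text
time_s: 1.15
eef_pos: [0.447, 0.322, 0.1458]
tcp_rot: [0.0, 0.597, 0.802, -0.0]
force: [0.0, 0.5, 0.5]
grip_width: 0.701
```

Call:
servo_tool:
  steps:
    - [[0, 0, 0], [0, 0, 0]]
    - [[0, 0, 0], [0, 0, 0]]

```text
time_s: 1.35
eef_pos: [0.4463, 0.323, 0.1459]
tcp_rot: [-0.0, 0.599, 0.801, -0.0]
force: [-0.8, 0.3, 0.6]
grip_width: 0.7
```

Run:
```python
from h import *
d,s=take('wrist','w1'); print(s, tip_extent() if callable(tip_extent) else tip_extent)
t=np.array([.446,.323]);c,n=np.cos(.29),np.sin(.29)
for p in((-30,-15,24),(-30,15,24),(30,15,24),(30,-15,24),(94,0,12)):
    print(p,proj('w1',[t[0]+(c*p[0]-n*p[1])/1e3,t[1]+(n*p[0]+c*p[1])/1e3,p[2]/1e3]))
```

```text
{'time_s': 1.35, 'qpos': array([-0.74495932,  0.33564346,  0.04980605,  1.89409408, -0.02119264,
        0.91326351,  1.17158008]), 'joint_velocities': array([-0.03082603, -0.0076759 , -0.03123131, -0.01603416, -0.00700415,
       -0.00326235,  0.0001813 ]), 'joint_efforts': array([ 1.53785437e+00, -3.98857212e+01,  2.26733029e+00, -2.10607535e+01,
        1.65343881e-01,  4.89806745e-02,  2.80473236e-02]), 'eef_pos': array([0.44630359, 0.32303749, 0.1459395 ]), 'tcp_rot': array([-2.86707082e-04,  5.99219900e-01,  8.00584329e-01, -4.02122418e-04]), 'force': array([-0.84919484,  0.31072392,  0.63485881]), 'moment': array([ 0.09415896,  0.00087534, -0.04109201]), 'grip_width': 0.7001525293790022} 0.025
(-30, -15, 24) [261.47564518 169.99719027]
(-30, 15, 24) [301.81246319 169.82302968]
(30, 15, 24) [300.93529097 244.94863756]
(30, -15, 24) [263.15755263 245.07689352]
(94, 0, 12) [282.47176716 304.79134461]
```

View pics/w1.png

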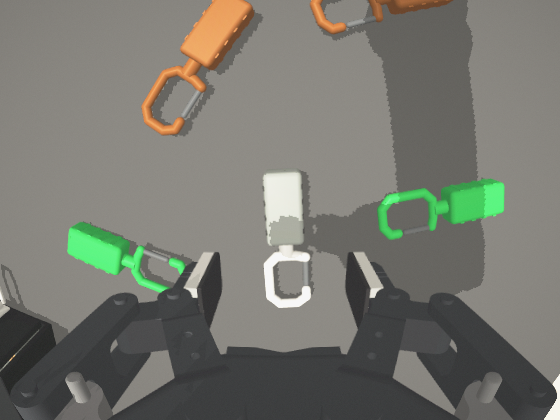

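Wrist view: the white-lit grey block spans (264–302, 171–245) as predicted. The hook tip is at (288,306), so the yaw is about 0.04 more, and the gate is on the right (+y). Descending and gripping.

Call:
servo_tool:
  steps:
    - [[0, 0, -2.5], [0, 0, 0.04]]
    - [[0, 0, -2.5], [0, 0, 0]]
    - [[0, 0, -2.5], [0, 0, 0]]
    - [[0, 0, -2], [0, 0, 0]]
    - [[0, 0, -1.4], [0, 0, 0]]
    - [[0, 0, -0.9], [0, 0, 0]]
    - [[0, 0, 0], [0, 0, 0]]
    - [[0, 0, 0], [0, 0, 0]]

```text
time_s: 2.2
eef_pos: [0.4465, 0.3245, 0.029]
tcp_rot: [0.0, 0.582, 0.813, 0.001]
force: [-0.9, 0.0, -0.6]
grip_width: 0.703
```

Call:
servo_tool:
  steps:
    - [[0, 0, 0], [0, 0, 0]]
    - [[0, 0, 0], [0, 0, 0]]
    - [[0, 0, 0], [0, 0, 0]]
    - [[0, 0, 0], [0, 0, 0]]
    - [[0, 0, 0], [0, 0, 0]]
    - [[0, 0, 0], [0, 0, 0]]
  jaw: 1
  grip_force: 50

```text
time_s: 2.8
eef_pos: [0.4469, 0.3243, 0.0294]
tcp_rot: [0.0, 0.582, 0.813, 0.001]
force: [-0.8, 0.3, 6.6]
grip_width: 0.34
```

Call:
servo_tool:
  steps:
    - [[0, 0, 1.5], [0, 0, 0]]
    - [[0, 0, 2.5], [0, 0, 0]]
    - [[0, 0, 3], [0, 0, 0]]
    - [[1, -3, 0], [0, 0, -0.021]]
    - [[1, -3, 0], [0, 0, -0.021]]
    - [[1, -3, 0], [0, 0, -0.021]]
    - [[1, -3, 0], [0, 0, -0.021]]
    - [[1, -3, 0], [0, 0, -0.021]]
    - [[1, -3, 0], [0, 0, -0.021]]
    - [[1, -3, 0], [0, 0, -0.021]]

```text
time_s: 3.8
eef_pos: [0.5162, 0.1125, 0.099]
tcp_rot: [-0.0, 0.641, 0.768, 0.0]
force: [-0.3, 1.2, -1.0]
grip_width: 0.34
```

Call:
servo_tool:
  steps:
    - [[1, -3, 0], [0, 0, -0.021]]
    - [[1, -3, 0], [0, 0, -0.021]]
    - [[1, -3, 0], [0, 0, -0.021]]
    - [[1, -3, 0], [0, 0, 0]]
    - [[0.5, -3, 0], [0, 0, 0]]
    - [[0, -2, 0], [0, 0, 0]]
    - [[0, -0.4, 0], [0, 0, 0]]
    - [[0, 0, 0], [0, 0, 0]]
    - [[0, 0, 0], [0, 0, 0]]

```text
time_s: 4.7
eef_pos: [0.5611, -0.0583, 0.0984]
tcp_rot: [-0.001, 0.663, 0.748, 0.0]
force: [-0.1, 0.9, -1.4]
grip_width: 0.337
```

Run:
```python
from h import *
d,s=take('wrist','w2'); print(s['eef_pos'],s['tcp_rot'],s['force'],s['grip_width'],s['time_s'])
a=cv2.imread('pics/w2.png')[150:420,100:560];print(a.shape)
cv2.imwrite('pics/w2c.png',cv2.resize(a,(782,459),interpolation=cv2.INTER_CUBIC))
print('bar pred top/bot',proj('w2',[.622,-.0007,.072]),proj('w2',[.622,-.0007,.012]))
```

```text
[ 0.56107138 -0.05827954  0.09841739] [-5.72660400e-04  6.63345118e-01  7.48313249e-01  4.56585814e-04] [-0.10748613  0.87534241 -1.4291872 ] 0.33709572177417474 4.7
(270, 460, 3)
bar pred top/bot [364.50559819 361.77555118] [347.77930507 308.46858242]
```

View pics/w2c.png

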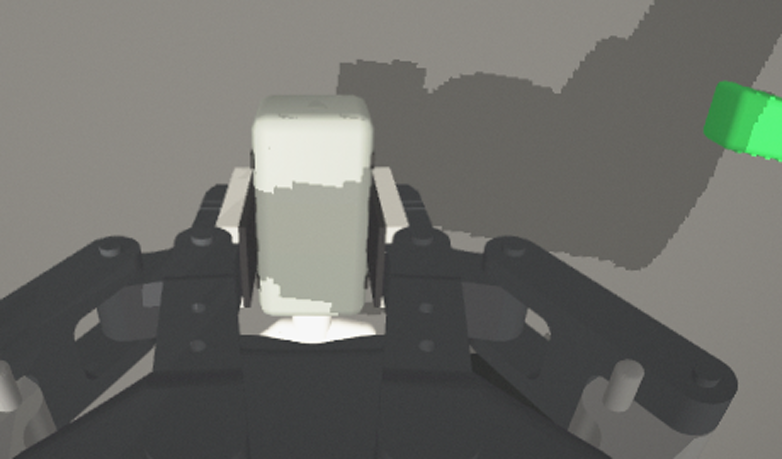

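Run:
```python
from h import *
s=json.load(open('pics/w2.json'));T=quat(s['rot']).as_matrix();e=np.array(s['eef'])
for a,b in((256,112),(372,112),(262,313),(366,313)):
    X=at('w2',100+a/1.7,150+b/1.7,e[2]-.0054); print(np.round(T.T@(X-e)*1e3,1))
print('tool y yaw',np.arctan2(T[1,1],T[0,1]))
d,_=take('top','t2');d,_=take('side','s2')
def c(fn,x,y): return cv2.resize(cv2.imread('pics/'+fn+'.png')[y:y+84,x:x+112],None,fx=5,fy=5,interpolation=cv2.INTER_CUBIC)[:,:]
a=np.hstack([c('top0',260,130)[:,:0],c('t2',255,130),c('s2',190,160)]);cv2.imwrite('pics/c2.png',cv2.resize(a,(800,300),interpolation=cv2.INTER_AREA))
```

```text
[-11.7 -30.9   5.4]
[ 15.3 -30.9   5.4]
[-12.4  27.3   5.4]
[16.3 27.3  5.4]
tool y yaw 0.12023558286853121
```

View pics/c2.png

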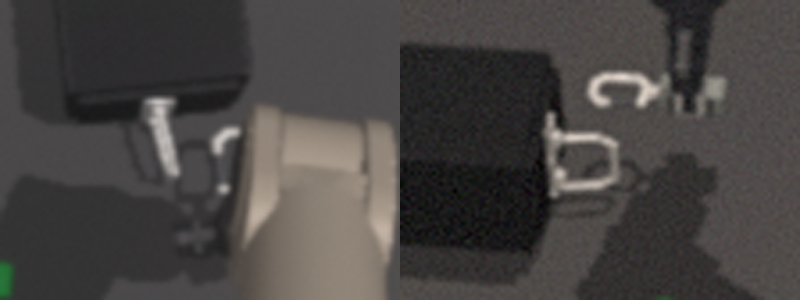

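Run:
```python
from h import *
s=json.load(open('pics/w2.json'));e=np.array(s['eef']);c,n=np.cos(.12),np.sin(.12)
def W(x,y,e=e): x=x-1; return e+np.array([c*x-n*y,n*x+c*y,-17.4])/1e3
for p in((90,16),(94,0),(90,-10),(60,16),(45,16)): print(p,W(*p),proj('t2',W(*p)),proj('s2',W(*p)))
print(proj('t2',[.622,-.0007,.042]),proj('s2',[.622,-.0007,.042]))
print(tri(('t2',304,179),('s2',250.6,205)))
```

```text
(90, 16) [ 0.64751595 -0.03174021  0.08101739] [314.95881524 167.66878567] [242.78419397 187.0230168 ]
(94, 0) [ 0.65340258 -0.0471463   0.08101739] [320.25449859 165.71459759] [242.28397368 183.62864864]
(90, -10) [ 0.65062847 -0.05755324  0.08101739] [323.8270764  166.69362214] [243.95399095 181.64024913]
(60, 16) [ 0.61773169 -0.03533158  0.08101739] [316.17228553 177.84561871] [252.03037315 187.54651188]
(45, 16) [ 0.60283956 -0.03712726  0.08101739] [316.78046633 182.94615929] [256.66373435 187.80884098]
[303.41645631 178.25715782] [248.64123478 203.44249882]
[ 0.61887401 -0.00335834  0.03342626]
```

Run:
```python
from h import *
def c(fn,x,y): return cv2.resize(cv2.imread('pics/'+fn+'.png')[y:y+50,x:x+50],None,fx=8,fy=8,interpolation=cv2.INTER_CUBIC)
cv2.imwrite('pics/c3.png',np.hstack([c('t2',285,150),c('s2',230,170)]))
```

```text
(no output)
```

View pics/c3.png

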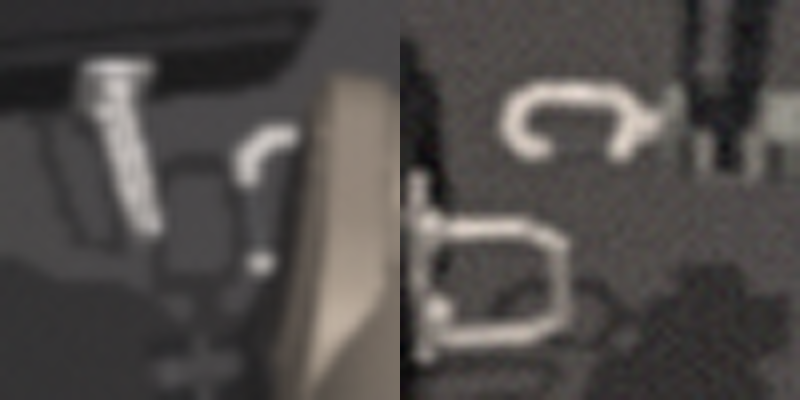

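Hook pixels match the prediction: nose tip (315.8,172.7) and hinge end (317.2,182.4) in the top view. The bar is at about (0.621, −0.001), at tag-frame x 67 and y 50 mm. Descending to ring height, then approaching sideways along tag +y.

Call:
servo_tool:
  steps:
    - [[0.1, 0, -1], [0, 0, 0]]
    - [[0, 0, -1], [0, 0, 0]]
    - [[0, 0, -1], [0, 0, 0]]
    - [[0, 0, -0.9], [0, 0, 0]]
    - [[-0.06, 0.5, 0], [0, 0, 0]]
    - [[-0.06, 0.5, 0], [0, 0, 0]]
    - [[-0.06, 0.5, 0], [0, 0, 0]]
    - [[-0.06, 0.5, 0], [0, 0, 0]]
    - [[0, 0, 0], [0, 0, 0]]
    - [[0, 0, 0], [0, 0, 0]]

```text
time_s: 5.85
eef_pos: [0.56, -0.04, 0.0597]
tcp_rot: [0.0, 0.664, 0.748, 0.0]
force: [0.3, 0.1, -0.8]
grip_width: 0.341
```

Call:
servo_tool:
  steps:
    - [[0, 0, 0], [0, 0, 0]]
    - [[0, 0, 0], [0, 0, 0]]
    - [[-0.04, 0.3, 0], [0, 0, 0]]
    - [[0, 0, 0], [0, 0, 0]]
    - [[0, 0, 0], [0, 0, 0]]

```text
time_s: 6.35
eef_pos: [0.5594, -0.0371, 0.0593]
tcp_rot: [-0.0, 0.664, 0.748, 0.0]
force: [-0.8, -0.7, -0.5]
grip_width: 0.344
```

Call:
servo_tool:
  steps:
    - [[-0.04, 0.3, 0], [0, 0, 0]]
    - [[0, 0, 0], [0, 0, 0]]
    - [[0, 0, 0], [0, 0, 0]]

```text
time_s: 6.65
eef_pos: [0.559, -0.034, 0.0593]
tcp_rot: [-0.0, 0.664, 0.748, 0.0]
force: [0.2, -0.7, -1.5]
grip_width: 0.34
```

Call:
servo_tool:
  steps:
    - [[-0.04, 0.3, 0], [0, 0, 0]]
    - [[0, 0, 0], [0, 0, 0]]
    - [[0, 0, 0], [0, 0, 0]]

```text
time_s: 6.95
eef_pos: [0.5586, -0.0311, 0.0593]
tcp_rot: [-0.0, 0.664, 0.748, 0.0]
force: [0.1, -0.3, -1.7]
grip_width: 0.34
```

Call:
servo_tool:
  steps:
    - [[-0.04, 0.3, 0], [0, 0, 0]]
    - [[0, 0, 0], [0, 0, 0]]
    - [[0, 0, 0], [0, 0, 0]]

```text
time_s: 7.25
eef_pos: [0.5582, -0.0281, 0.0594]
tcp_rot: [-0.0, 0.664, 0.748, 0.0]
force: [-0.1, -0.1, -0.1]
grip_width: 0.335
```

Call:
servo_tool:
  steps:
    - [[-0.04, 0.3, 0], [0, 0, 0]]
    - [[0, 0, 0], [0, 0, 0]]
    - [[0, 0, 0], [0, 0, 0]]

```text
time_s: 7.55
eef_pos: [0.5578, -0.0254, 0.0594]
tcp_rot: [0.0, 0.664, 0.748, -0.0]
force: [0.1, -1.7, -1.8]
grip_width: 0.338
```

Call:
servo_tool:
  steps:
    - [[-0.02, 0.2, 0], [0, 0, 0]]
    - [[0, 0, 0], [0, 0, 0]]
    - [[0, 0, 0], [0, 0, 0]]

```text
time_s: 7.85
eef_pos: [0.5576, -0.0233, 0.0594]
tcp_rot: [-0.0, 0.664, 0.748, 0.0]
force: [-0.9, -1.0, -1.3]
grip_width: 0.342
```

Call:
servo_tool:
  steps:
    - [[-0.02, 0.2, 0], [0, 0, 0]]
    - [[0, 0, 0], [0, 0, 0]]
    - [[0, 0, 0], [0, 0, 0]]

```text
time_s: 8.15
eef_pos: [0.5574, -0.0212, 0.0594]
tcp_rot: [0.0, 0.664, 0.748, 0.0]
force: [-0.4, -1.2, -0.7]
grip_width: 0.339
```

Call:
servo_tool:
  steps:
    - [[-0.02, 0.2, 0], [0, 0, 0]]
    - [[0, 0, 0], [0, 0, 0]]
    - [[0, 0, 0], [0, 0, 0]]

```text
time_s: 8.45
eef_pos: [0.5571, -0.0191, 0.0594]
tcp_rot: [-0.0, 0.664, 0.748, 0.0]
force: [-0.5, -2.2, -0.5]
grip_width: 0.342
```

Call:
servo_tool:
  steps:
    - [[-0.03, 0.2, 0], [0, 0, 0]]
    - [[0, 0, 0], [0, 0, 0]]
    - [[0, 0, 0], [0, 0, 0]]

```text
time_s: 8.75
eef_pos: [0.5567, -0.0171, 0.0593]
tcp_rot: [-0.0, 0.664, 0.748, -0.0]
force: [-0.4, -1.4, -1.2]
grip_width: 0.337
```

Call:
servo_tool:
  steps:
    - [[-0.02, 0.2, 0], [0, 0, 0]]
    - [[0, 0, 0], [0, 0, 0]]
    - [[0, 0, 0], [0, 0, 0]]

```text
time_s: 9.05
eef_pos: [0.5565, -0.0151, 0.0593]
tcp_rot: [-0.0, 0.664, 0.748, -0.0]
force: [-1.3, -0.7, -0.7]
grip_width: 0.34
```

Call:
servo_tool:
  steps:
    - [[-0.02, 0.2, 0], [0, 0, 0]]
    - [[0, 0, 0], [0, 0, 0]]
    - [[0, 0, 0], [0, 0, 0]]

```text
time_s: 9.35
eef_pos: [0.5563, -0.0131, 0.0593]
tcp_rot: [-0.0, 0.664, 0.748, -0.0]
force: [-1.1, -1.0, -0.8]
grip_width: 0.337
```

Call:
servo_tool:
  steps:
    - [[-0.03, 0.2, 0], [0, 0, 0]]
    - [[0, 0, 0], [0, 0, 0]]
    - [[0, 0, 0], [0, 0, 0]]

```text
time_s: 9.65
eef_pos: [0.556, -0.0111, 0.0593]
tcp_rot: [-0.0, 0.664, 0.748, -0.0]
force: [-2.0, -1.1, -0.9]
grip_width: 0.337
```

Call:
servo_tool:
  steps:
    - [[-0.02, 0.2, 0], [0, 0, 0]]
    - [[0, 0, 0], [0, 0, 0]]
    - [[0, 0, 0], [0, 0, 0]]

```text
time_s: 9.95
eef_pos: [0.5558, -0.009, 0.0593]
tcp_rot: [-0.0, 0.664, 0.748, -0.0]
force: [-2.1, -1.4, -0.1]
grip_width: 0.343
```

Call:
servo_tool:
  steps:
    - [[-0.02, 0.2, 0], [0, 0, 0]]
    - [[0, 0, 0], [0, 0, 0]]
    - [[0, 0, 0], [0, 0, 0]]

```text
time_s: 10.25
eef_pos: [0.5556, -0.007, 0.0593]
tcp_rot: [-0.0, 0.664, 0.748, -0.0]
force: [-1.5, -1.5, -0.5]
grip_width: 0.34
```

Call:
servo_tool:
  steps:
    - [[-0.02, 0.2, 0], [0, 0, 0]]
    - [[0, 0, 0], [0, 0, 0]]
    - [[0, 0, 0], [0, 0, 0]]

```text
time_s: 10.55
eef_pos: [0.5553, -0.0048, 0.0593]
tcp_rot: [-0.0, 0.664, 0.748, -0.0]
force: [-1.5, 0.5, -1.0]
grip_width: 0.341
```

Call:
servo_tool:
  steps:
    - [[-0.01, 0.1, 0], [0, 0, 0]]
    - [[0, 0, 0], [0, 0, 0]]
    - [[0, 0, 0], [0, 0, 0]]

```text
time_s: 10.85
eef_pos: [0.5553, -0.0041, 0.0593]
tcp_rot: [-0.0, 0.664, 0.748, -0.0]
force: [-1.7, -0.3, -0.4]
grip_width: 0.338
```

Call:
servo_tool:
  steps:
    - [[-0.01, 0.1, 0], [0, 0, 0]]
    - [[0, 0, 0], [0, 0, 0]]
    - [[0, 0, 0], [0, 0, 0]]

```text
time_s: 11.15
eef_pos: [0.5552, -0.003, 0.0593]
tcp_rot: [-0.0, 0.664, 0.748, -0.0]
force: [-1.7, -1.0, -0.8]
grip_width: 0.336
```

Call:
servo_tool:
  steps:
    - [[-0.01, 0.1, 0], [0, 0, 0]]
    - [[0, 0, 0], [0, 0, 0]]
    - [[0, 0, 0], [0, 0, 0]]

```text
time_s: 11.45
eef_pos: [0.5551, -0.0019, 0.0593]
tcp_rot: [-0.0, 0.664, 0.748, -0.0]
force: [-2.4, 0.1, -1.6]
grip_width: 0.341
```

Call:
servo_tool:
  steps:
    - [[-0.01, 0.1, 0], [0, 0, 0]]
    - [[0, 0, 0], [0, 0, 0]]
    - [[0, 0, 0], [0, 0, 0]]

```text
time_s: 11.75
eef_pos: [0.555, -0.001, 0.0593]
tcp_rot: [-0.0, 0.664, 0.748, -0.0]
force: [-1.8, 0.6, -0.8]
grip_width: 0.341
```

Call:
servo_tool:
  steps:
    - [[-0.01, 0.1, 0], [0, 0, 0]]
    - [[0, 0, 0], [0, 0, 0]]
    - [[0, 0, 0], [0, 0, 0]]

```text
time_s: 12.05
eef_pos: [0.5561, -0.0, 0.0597]
tcp_rot: [0.001, 0.664, 0.748, 0.001]
force: [0.4, -0.2, -1.5]
grip_width: 0.341
```

Call:
servo_tool:
  steps:
    - [[-0.01, 0.1, 0], [0, 0, 0]]
    - [[0, 0, 0], [0, 0, 0]]
    - [[0, 0, 0], [0, 0, 0]]

```text
time_s: 12.35
eef_pos: [0.5552, 0.0008, 0.0594]
tcp_rot: [0.0, 0.664, 0.748, 0.0]
force: [0.0, 0.7, -0.9]
grip_width: 0.34
```

The Fx load vanished with a small jolt at y≈0, so the gate seems to have snapped. I'll back off a little, feel for resistance, then look.

Call:
servo_tool:
  steps:
    - [[0.04, -0.3, 0], [0, 0, 0]]
    - [[0.04, -0.3, 0], [0, 0, 0]]
    - [[0, 0, 0], [0, 0, 0]]
    - [[0, 0, 0], [0, 0, 0]]

```text
time_s: 12.75
eef_pos: [0.5558, -0.0055, 0.0593]
tcp_rot: [-0.0, 0.664, 0.747, 0.0]
force: [-0.0, 0.8, -1.3]
grip_width: 0.344
```

Run:
```python
from h import *
take('side','s3');take('top','t3')
def c(fn,x,y,w,h,k): return cv2.resize(cv2.imread('pics/'+fn+'.png')[y:y+h,x:x+w],None,fx=k,fy=k,interpolation=cv2.INTER_CUBIC)
a=c('s3',220,170,50,60,8); b=c('top0',262,90,70,84,480/84)
cv2.imwrite('pics/c4.png',np.hstack([a,b])); print(a.shape,b.shape)
```

```text
(480, 400, 3) (480, 400, 3)
```

View pics/c4.png

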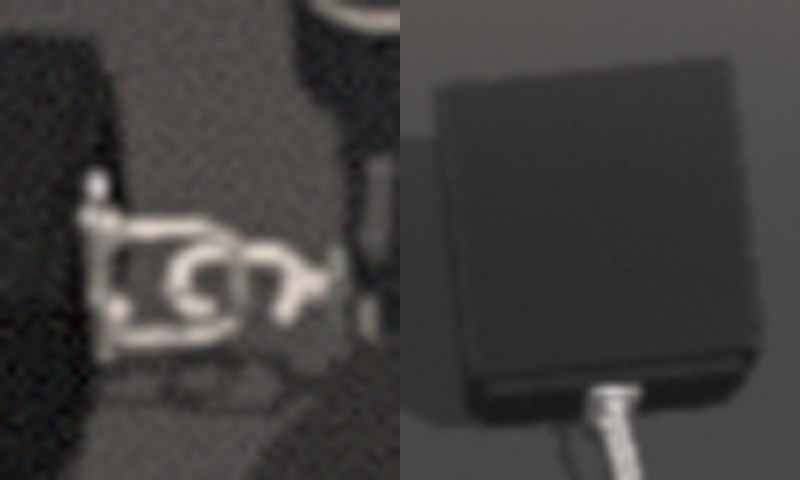

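The side crop shows the ring bar at (240,285) lying inside the hook loop, between the nose (205,305) and the hinge (285,315). Now to refine the cube pose for the opening distance.

Run:
```python
from h import *
from scipy.optimize import least_squares
k=480/84
px=[(262+a/k-.4,90+b/k-.4) for a,b in((35,88),(332,57),(358,350),(70,378))]
L=np.array([(75,75),(75,-75),(-75,-75),(-75,75)])/1e3
def f(p):
    c,s=np.cos(p[2]),np.sin(p[2])
    return np.ravel([proj('top0',[p[0]+c*a-s*b,p[1]+s*a+c*b,.11])-q for (a,b),q in zip(L,px)])
r=least_squares(f,[.75,.02,.1],x_scale=[.1,.1,.1]);p=r.x;print(p,np.round(r.fun,1))
c,s=np.cos(p[2]),np.sin(p[2])
for X in((.671,.013),(.621,-.001)):
    d=np.array(X)-p[:2];print('in cube frame',c*d[0]+s*d[1],-s*d[0]+c*d[1])
k=480/84
for b in((390-400+400,)):
    pass
P=at('top0',262+212/k-.4,90+392/k-.4,.075)-[p[0],p[1],0];print('escutcheon top',c*P[0]+s*P[1],-s*P[0]+c*P[1])
P=at('s3',220+100/8-.4,170+215/8-.4,.072)-[p[0],p[1],0];print('pivot side',c*P[0]+s*P[1],-s*P[0]+c*P[1])
```

```text
[0.75720283 0.02413095 0.11040217] [-0.1 -0.4 -0.1 -0.   1.1  0.1 -0.9  0.4]
in cube frame -0.08690440240472437 -0.0015655227269970647
in cube frame -0.13814248822654626 -0.009971387424672051
escutcheon top -0.08161523871783617 0.0002432558716535839
pivot side -0.08610338404505509 -0.005898679248384043
```

Cube frame: the pivot sits at about −0.087, so the drawer is about 6–8 mm ajar. I need roughly 17 mm of slack plus about 73 mm of pull along (−0.994, −0.11).

Call:
servo_tool:
  steps:
    - [[-0.4, -0.04, 0], [0, 0, 0]]
    - [[-0.4, -0.05, 0], [0, 0, 0]]
    - [[-0.3, -0.03, 0], [0, 0, 0]]
    - [[-0.2, -0.02, 0], [0, 0, 0]]
    - [[-0.1, -0.01, 0], [0, 0, 0]]
    - [[0, 0, 0], [0, 0, 0]]
    - [[0, 0, 0], [0, 0, 0]]

```text
time_s: 13.55
eef_pos: [0.5419, -0.0067, 0.0594]
tcp_rot: [0.0, 0.664, 0.748, 0.0]
force: [-0.8, 0.3, -1.6]
grip_width: 0.338
```

Call:
servo_tool:
  steps:
    - [[-0.1, -0.01, 0], [0, 0, 0]]
    - [[-0.1, -0.01, 0], [0, 0, 0]]
    - [[0, 0, 0], [0, 0, 0]]

```text
time_s: 13.85
eef_pos: [0.5396, -0.0069, 0.0593]
tcp_rot: [-0.0, 0.664, 0.748, -0.0]
force: [-0.2, -0.4, -0.8]
grip_width: 0.339
```

Call:
servo_tool:
  steps:
    - [[-0.1, -0.01, 0], [0, 0, 0]]
    - [[-0.1, -0.01, 0], [0, 0, 0]]
    - [[0, 0, 0], [0, 0, 0]]

```text
time_s: 14.15
eef_pos: [0.5383, -0.0071, 0.0595]
tcp_rot: [0.0, 0.664, 0.748, 0.0]
force: [1.5, 0.3, -1.6]
grip_width: 0.337
```

Call:
servo_tool:
  steps:
    - [[-0.1, -0.01, 0], [0, 0, 0]]
    - [[-0.1, -0.01, 0], [0, 0, 0]]
    - [[0, 0, 0], [0, 0, 0]]

```text
time_s: 14.45
eef_pos: [0.536, -0.0073, 0.0595]
tcp_rot: [0.0, 0.664, 0.748, 0.0]
force: [2.6, 0.1, -1.7]
grip_width: 0.34
```

Call:
servo_tool:
  steps:
    - [[-0.2, -0.02, 0], [0, 0, 0]]
    - [[-0.2, -0.02, 0], [0, 0, 0]]
    - [[-0.2, -0.02, 0], [0, 0, 0]]
    - [[-0.2, -0.02, 0], [0, 0, 0]]
    - [[-0.2, -0.02, 0], [0, 0, 0]]

```text
time_s: 14.95
eef_pos: [0.5257, -0.0084, 0.0595]
tcp_rot: [0.0, 0.664, 0.748, 0.0]
force: [1.8, -0.7, -1.1]
grip_width: 0.341
```

Call:
servo_tool:
  steps:
    - [[-0.2, -0.02, 0], [0, 0, 0]]
    - [[-0.2, -0.02, 0], [0, 0, 0]]
    - [[-0.2, -0.02, 0], [0, 0, 0]]
    - [[-0.2, -0.02, 0], [0, 0, 0]]
    - [[-0.2, -0.02, 0], [0, 0, 0]]
    - [[-0.2, -0.03, 0], [0, 0, 0]]
    - [[-0.2, -0.02, 0], [0, 0, 0]]
    - [[-0.2, -0.02, 0], [0, 0, 0]]

```text
time_s: 15.75
eef_pos: [0.5096, -0.0101, 0.0594]
tcp_rot: [-0.0, 0.664, 0.748, 0.0]
force: [1.6, -1.2, -0.3]
grip_width: 0.338
```

Call:
servo_tool:
  steps:
    - [[-0.2, -0.02, 0], [0, 0, 0]]
    - [[-0.2, -0.02, 0], [0, 0, 0]]
    - [[-0.2, -0.02, 0], [0, 0, 0]]
    - [[-0.2, -0.02, 0], [0, 0, 0]]
    - [[-0.2, -0.02, 0], [0, 0, 0]]
    - [[-0.2, -0.03, 0], [0, 0, 0]]
    - [[-0.2, -0.02, 0], [0, 0, 0]]
    - [[-0.2, -0.02, 0], [0, 0, 0]]

```text
time_s: 16.55
eef_pos: [0.4936, -0.0117, 0.0593]
tcp_rot: [-0.0, 0.664, 0.748, 0.0]
force: [2.8, -0.7, -1.6]
grip_width: 0.338
```

Call:
servo_tool:
  steps:
    - [[-0.2, -0.02, 0], [0, 0, 0]]
    - [[-0.2, -0.02, 0], [0, 0, 0]]
    - [[-0.2, -0.02, 0], [0, 0, 0]]
    - [[-0.2, -0.02, 0], [0, 0, 0]]
    - [[-0.2, -0.02, 0], [0, 0, 0]]
    - [[-0.2, -0.03, 0], [0, 0, 0]]
    - [[-0.2, -0.02, 0], [0, 0, 0]]
    - [[-0.2, -0.02, 0], [0, 0, 0]]
    - [[-0.2, -0.02, 0], [0, 0, 0]]
    - [[-0.2, -0.02, 0], [0, 0, 0]]

```text
time_s: 17.55
eef_pos: [0.4736, -0.0138, 0.0593]
tcp_rot: [-0.0, 0.664, 0.748, 0.0]
force: [2.3, -0.2, -1.2]
grip_width: 0.348
```

Call:
servo_tool:
  steps:
    - [[-0.2, -0.02, 0], [0, 0, 0]]
    - [[-0.1, -0.01, 0], [0, 0, 0]]
    - [[0, 0, 0], [0, 0, 0]]
    - [[0, 0, 0], [0, 0, 0]]

```text
time_s: 17.95
eef_pos: [0.4704, -0.014, 0.0593]
tcp_rot: [-0.0, 0.664, 0.748, -0.0]
force: [1.5, -0.2, -0.7]
grip_width: 0.341
```

Run:
```python
from h import *
take('side','s4');take('top','t4')
def c(fn,x,y,w,h,k): return cv2.convertScaleAbs(cv2.resize(cv2.imread('pics/'+fn+'.png')[y:y+h,x:x+w],None,fx=k,fy=k,interpolation=cv2.INTER_CUBIC),alpha=2)
cv2.imwrite('pics/c5.png',np.hstack([c('s4',170,160,110,90,4.8)[:,:],c('t4',255,90,80,134,432/134)]));
```

```text
(no output)
```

View pics/c5.png

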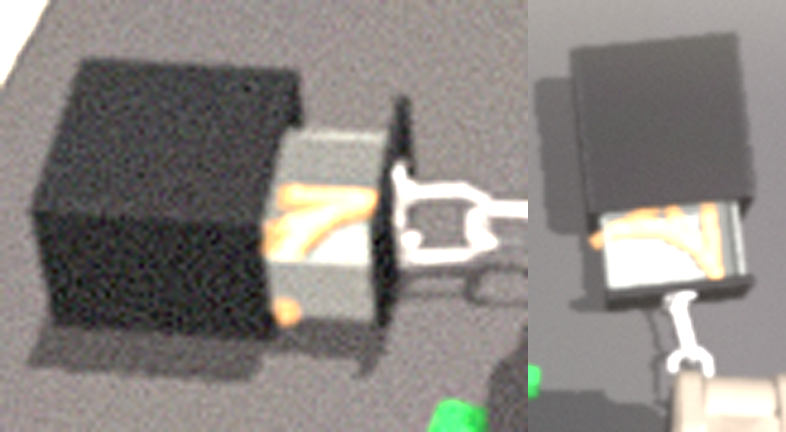

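Side crop: hook clipped on the bar and drawer out, panel at about (390,200) in the crop. Top crop: drawer front at row ~290. I need one finer look to settle the opening (panel inset or overlaid).

Run:
```python
from h import *
def c(fn,x,y,w,h,k): 
    return cv2.convertScaleAbs(cv2.resize(cv2.imread('pics/'+fn+'.png')[y:y+h,x:x+w],None,fx=k,fy=k,interpolation=cv2.INTER_CUBIC),alpha=2.5)
A=c('s4',220,170,40,60,10);B=np.vstack([c('t4',268,145,66,50,6),c('top0',268,130,66,50,6)])
cv2.imwrite('pics/c6.png',np.hstack([A,B]));
```

```text
(no output)
```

View pics/c6.png

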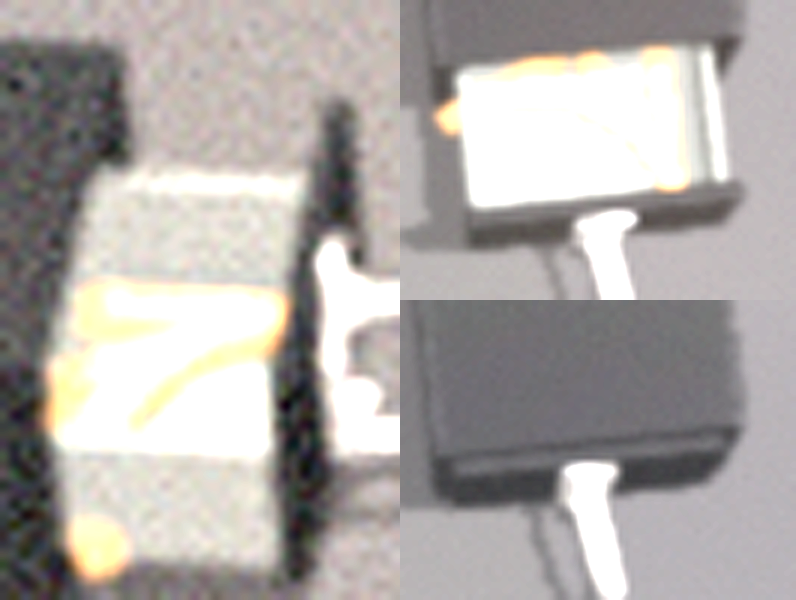

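Run:
```python
from h import *
p=[.7572,.0241,.1104];c,s=np.cos(p[2]),np.sin(p[2])
F=lambda X:np.round([1e3*(c*(X[0]-p[0])+s*(X[1]-p[1])),1e3*(-s*(X[0]-p[0])+c*(X[1]-p[1])),X[2]*1e3],1)
T4=lambda a,b:('t4',268+(a-400)/6-.42,145+b/6-.42)
T0=lambda a,b:('top0',268+(a-400)/6-.42,130+(b-300)/6-.42)
S4=lambda a,b:('s4',220+a/10-.45,170+b/10-.45)
print('far top front',F(tri(T4(742,196),S4(350,103))))
print('far top back',F(tri(T4(740,185),S4(328,105))))
for z in(.09,.1,.105):
  print(z,'now back/front L',F(at(*T4(470,212),z)),F(at(*T4(470,226),z)),'R',F(at(*T4(742,185),z)),F(at(*T4(742,196),z)))
  print('  start back/front L',F(at(*T0(455,462),z)),F(at(*T0(455,476),z)),'R',F(at(*T0(720,437),z)),F(at(*T0(720,450),z)))
print('bottom near: cube wall meet, panel back/front bottom', [F(at(*S4(*q),.01)) for q in((65,570),(285,570),(305,575))])
print('cube top front edge top0',F(at(*T0(437,460),.11)),F(at(*T0(738,430),.11)))
# pivot escutcheon now
print('near wall top: at cube, at panel',[F(at(*S4(*q),.08)) for q in((55,452),(275,452))])
```

```text
far top front [-149.2  -66.6   94.3]
far top back [-142.9  -66.3   93. ]
0.09 now back/front L [-141.6   63.7   90. ] [-148.4   64.4   90. ] R [-141.8  -67.6   90. ] [-147.1  -67.1   90. ]
  start back/front L [-73.4  64.   90. ] [-80.2  64.7  90. ] R [-74.1 -64.4  90. ] [-80.4 -63.7  90. ]
0.1 now back/front L [-143.1   63.9  100. ] [-149.8   64.6  100. ] R [-143.3  -66.4  100. ] [-148.5  -65.8  100. ]
  start back/front L [-75.4  64.2 100. ] [-82.1  64.9 100. ] R [-76.1 -63.2 100. ] [-82.3 -62.5 100. ]
0.105 now back/front L [-143.8   64.   105. ] [-150.4   64.7  105. ] R [-144.   -65.7  105. ] [-149.2  -65.1  105. ]
  start back/front L [-76.4  64.3 105. ] [-83.1  65.  105. ] R [-77.  -62.5 105. ] [-83.3 -61.9 105. ]
bottom near: cube wall meet, panel back/front bottom [array([-74.7,  68.6,  10. ]), array([-144.2,   62. ,   10. ]), array([-150.8,   63.5,   10. ])]
cube top front edge top0 [-75.6  72.8 110. ] [-75.6 -70.8 110. ]
near wall top: at cube, at panel [array([-80.4,  84.8,  80. ]), array([-147.5,   78.4,   80. ])]
```

Panel top: thickness about 7 mm, front face at cube-x −149 mm (was −81.5 mm). So the drawer is open 68 mm if the panel overlays the cube face, or 75 mm if it is inset. Another 8.5 mm lands near 80 mm either way.

Call:
servo_tool:
  steps:
    - [[-0.2, -0.02, 0], [0, 0, 0]]
    - [[-0.2, -0.02, 0], [0, 0, 0]]
    - [[-0.2, -0.02, 0], [0, 0, 0]]
    - [[-0.2, -0.02, 0], [0, 0, 0]]
    - [[-0.1, -0.01, 0], [0, 0, 0]]
    - [[0, 0, 0], [0, 0, 0]]
    - [[0, 0, 0], [0, 0, 0]]

```text
time_s: 18.75
eef_pos: [0.4614, -0.015, 0.0593]
tcp_rot: [-0.0, 0.664, 0.748, -0.0]
force: [0.7, 0.9, -0.5]
grip_width: 0.341
```

Call:
servo_tool:
  steps:
    - [[0.2, 0.02, 0], [0, 0, 0]]
    - [[0.2, 0.02, 0], [0, 0, 0]]
    - [[0.2, 0.02, 0], [0, 0, 0]]
    - [[0.1, 0.01, 0], [0, 0, 0]]
    - [[0, 0, 0], [0, 0, 0]]

```text
time_s: 19.25
eef_pos: [0.4689, -0.0143, 0.0593]
tcp_rot: [-0.0, 0.664, 0.748, -0.0]
force: [-0.4, 0.1, -1.3]
grip_width: 0.338
```

Call:
servo_tool:
  steps:
    - [[0, 0, -0.3], [0, 0, 0]]
    - [[0, 0, -0.3], [0, 0, 0]]
    - [[0, 0, -0.3], [0, 0, 0]]
    - [[0, 0, -0.3], [0, 0, 0]]
    - [[0, 0, -0.3], [0, 0, 0]]
    - [[0, 0, 0], [0, 0, 0]]
    - [[0, 0, 0], [0, 0, 0]]

```text
time_s: 19.95
eef_pos: [0.4687, -0.0144, 0.0443]
tcp_rot: [-0.0, 0.664, 0.748, -0.0]
force: [-0.2, -0.3, -1.8]
grip_width: 0.337
```

Call:
servo_tool:
  steps:
    - [[0, 0, -0.2], [0, 0, 0]]
    - [[0, 0, -0.2], [0, 0, 0]]
    - [[0, 0, 0], [0, 0, 0]]
    - [[0, 0, 0], [0, 0, 0]]

```text
time_s: 20.35
eef_pos: [0.4687, -0.0143, 0.0403]
tcp_rot: [-0.0, 0.664, 0.748, 0.0]
force: [0.6, -0.1, -1.5]
grip_width: 0.34
```

Call:
servo_tool:
  steps:
    - [[0, 0, -0.1], [0, 0, 0]]
    - [[0, 0, -0.1], [0, 0, 0]]
    - [[0, 0, 0], [0, 0, 0]]
    - [[0, 0, 0], [0, 0, 0]]

```text
time_s: 20.75
eef_pos: [0.4688, -0.0143, 0.0383]
tcp_rot: [-0.0, 0.664, 0.748, 0.0]
force: [0.2, 0.2, -1.0]
grip_width: 0.341
```

Still no contact. Releasing, then rising straight up.

Call:
servo_tool:
  steps:
    - [[0, 0, 0], [0, 0, 0]]
    - [[0, 0, 0], [0, 0, 0]]
    - [[0, 0, 0], [0, 0, 0]]
    - [[0, 0, 0], [0, 0, 0]]
    - [[0, 0, 0], [0, 0, 0]]
    - [[0, 0, 0], [0, 0, 0]]
  jaw: -0.5

```text
time_s: 21.35
eef_pos: [0.4688, -0.0143, 0.0383]
tcp_rot: [-0.0, 0.664, 0.748, 0.0]
force: [0.0, 0.1, -0.1]
grip_width: 0.749
```

Call:
servo_tool:
  steps:
    - [[0, 0, 1], [0, 0, 0]]
    - [[0, 0, 2], [0, 0, 0]]
    - [[0, 0, 3], [0, 0, 0]]
    - [[0, 0, 3], [0, 0, 0]]
    - [[0, 0, 3], [0, 0, 0]]
    - [[0, 0, 3], [0, 0, 0]]
    - [[-2, 3, 0], [0, 0, 0]]
    - [[-2, 3, 0], [0, 0, 0]]
    - [[0, 3, 0], [0, 0, 0]]
    - [[0, 3, 0], [0, 0, 0]]

```text
time_s: 22.35
eef_pos: [0.4282, 0.1066, 0.1893]
tcp_rot: [0.0, 0.664, 0.748, 0.001]
force: [1.7, -0.2, 0.3]
grip_width: 0.753
```

Call:
servo_tool:
  steps:
    - [[0, 3.5, 0], [0, 0, 0]]
    - [[0, 3.5, 0], [0, 0, 0]]
    - [[0, 3.5, 0], [0, 0, 0]]
    - [[0, 3.5, 0], [0, 0, 0]]
    - [[0, 3.5, 0], [0, 0, 0]]
    - [[0, 2, 0], [0, 0, 0]]
    - [[0, 0, 0], [0, 0, 0]]
    - [[0, 0, 0], [0, 0, 0]]

```text
time_s: 23.15
eef_pos: [0.4287, 0.3001, 0.1886]
tcp_rot: [0.0, 0.664, 0.748, -0.0]
force: [0.4, 0.0, 0.3]
grip_width: 0.75
```

Run:
```python
from h import *
_,s=take('side','s5');take('top','t5');print(s['time_s'],s['force'],s['eef_pos'])
def c(fn,x,y,w,h,k): 
    return cv2.convertScaleAbs(cv2.resize(cv2.imread('pics/'+fn+'.png')[y:y+h,x:x+w],None,fx=k,fy=k,interpolation=cv2.INTER_CUBIC),alpha=2)
cv2.imwrite('pics/c7.png',np.hstack([c('s5',220,165,84,100,4.8),c('t5',265,145,66,80,6)]))
```

```text
23.15 [0.36234189 0.00532318 0.26514392] [0.42871113 0.30013082 0.18860829]
```

View pics/c7.png

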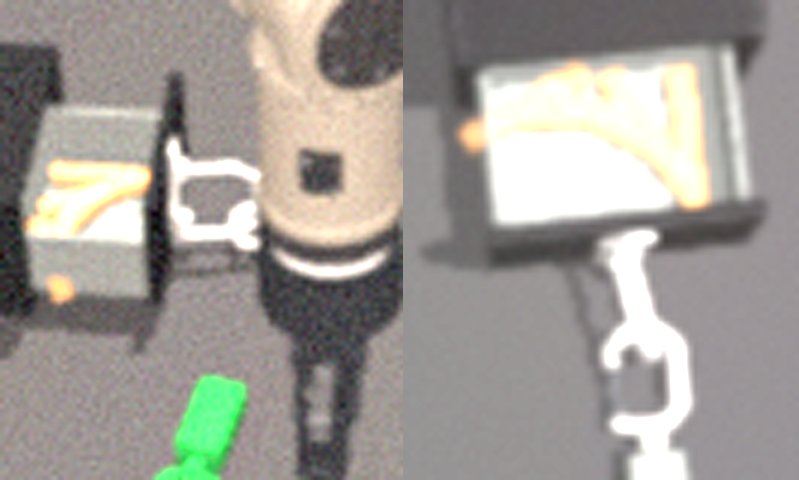

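Top crop: the ring bar is inside the loop with the nose at (612,360) and the hinge at (615,425), and the drawer is out. One unsaturated crop to check the gate, plus the opening.

Run:
```python
from h import *
p=[.7572,.0241,.1104];c,s=np.cos(p[2]),np.sin(p[2])
F=lambda X:np.round([1e3*(c*(X[0]-p[0])+s*(X[1]-p[1])),1e3*(-s*(X[0]-p[0])+c*(X[1]-p[1]))],1)
for q in((490,228),(490,243),(763,203),(763,214)): print(q,F(at('t5',265+(q[0]-403.2)/6-.42,145+q[1]/6-.42,.095)))
i=cv2.imread('pics/t5.png')[195:225,292:322]
cv2.imwrite('pics/c8.png',cv2.resize(i,None,fx=18,fy=18,interpolation=cv2.INTER_CUBIC))
```

```text
(490, 228) [-150.    65.2]
(490, 243) [-157.1   65.9]
(763, 203) [-151.2  -66. ]
(763, 214) [-156.4  -65.4]
```

View pics/c8.png

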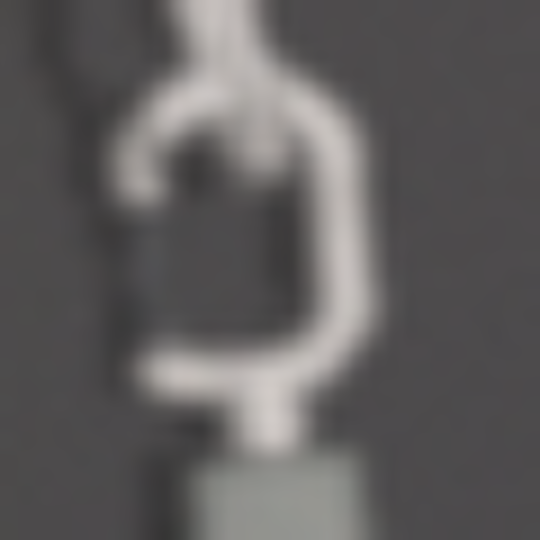

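The gate shows as a faint bluish line from the nose (140,195) to the hinge (150,360), so it is shut with the bar end inside the bow at (258,150). Handing in.

```bash
python3 -c "
from h import *
print(close_job())"
```

```text
the job is handed in; nothing more can be done
None
```

The tag is clipped on the D-ring, the drawer is pulled out to about 80 mm, and the tag is released. I handed the job in at about 23 s of the 61 s allowed.

- **Clipping:** I took the grey tag by its block and pressed the gate sideways onto the leaning ring. The readings stayed at about 1–3 N, and the load vanished with a small jolt when the gate snapped shut.
- **Pulling:** I pulled on the tag only. The drawer took about 2–3 N. I then took the load off the ring, lowered the tag, let go and moved the arm clear. All force readings while on the ring were under 3 N. They were taken between moves, so short peaks would not show.
- **Last checks:** In the final pictures the ring bar is inside the hook loop and the tag is free of the gripper. The gate shows only as a faint line in line with the nose, so I judge it shut from that and from the snap I felt. I kept clear of the tin, cup and ball, but did not look at them again at the end.
- **Uncertain:** The pictures put the panel front about 82 mm in front of the cube's face. That means about 82 mm open if the panel sits flush when shut, or about 75 mm if it overlays the face; I could not tell which.

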